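Release the snack cabinet's flap from behind with a rod, then stand the rod in its pot

TASK

Take the wooden rod out of its block and push it into the holes in the sloping rear panel of the white snack cabinet until you find the one with the spring catch behind it (the other two have dead blocks) and the flap on the far side drops open. Then put the rod in the deep pot, leaning over the side with the handle, and let it go. Leave the pot and all the other things where they stand.

Things in the scene. Friction and masses are not known exactly. Their poses are not given: they have to be found in the camera images.
- rod: plain round wooden rod, 14 mm thick, 210 mm long, 35 g, standing upright in the block at the start, 10 mm above the table, with 145 mm standing out above the block. Origin at the centre of its lower end, z along the rod to its upper end
- rod_low (a point): centre of the rod's lower end (the end in the block at the start)
- rod_high (a point): centre of the rod's upper end, 210 mm from the lower end
- block: fixed wooden block 80 x 80 mm, 65 mm tall, with one 15.6 mm round hole, 55 mm deep, in the middle of its top, in which the rod stands loosely; draw the rod straight up. Origin at the centre of its underside
- cabinet: fixed white cabinet, 180 mm deep (its x), 240 wide (its y), 172 tall. Origin: centre of its underside. The flap is its +x side, away from the robot. The rear half of its top slopes 30 degrees: 120 mm high at the rear edge (x = -90), 172 at x = 0. Three 23 mm round holes go square through this 8 mm panel, along (0.5, 0, -0.866) in the cabinet's frame
- hole0 (a point): centre of the mouth of the first hole, on the panel's outer surface, at (-45, -60, 146) mm in the cabinet's frame. 22 mm below the mouth of each hole, measured along it, is a flat metal face 28 mm across that looks the same in all three. Behind one hole (it varies from run to run) it is the spring catch, behind the two others a rigid block that does not move at all
- hole1 (a point): the same for the middle hole, at (-45, 0, 146) mm. The face of the spring catch (in whichever hole) gives way along the hole: about 2 N starts it and about 4.5 N moves it 10 mm, where the flap is let go; end of travel 17 mm; it springs back afterwards
- hole2 (a point): the same for the third hole, at (-45, 60, 146) mm
- flap (a joint): angle of the cabinet's white front flap (238 mm wide, 145 mm high, hinged at its lower edge on the cabinet's +x side): 0 shut, 1.35 rad fully down. The catch holds it shut; once let go it falls open outwards by itself in about half a second and stays open
- pot: white stoneware pot standing loose, 0.55 kg, 100 mm tall, 92 mm outside diameter at the rim and 82 at the foot, wall 5 mm, floor 6 mm thick, with one loop handle that sticks out to 75 mm from the pot's axis on its +y side, at heights from 21 to 83 mm. Origin at the centre of its underside. At rest the rod leans in it at about 32 degrees
- water: bystander: bottle of water, 64 mm across, 200 mm tall. Origin at the centre of its underside
- biscuits: bystander: upright biscuit carton 50 x 110 x 150 mm. Origin at the centre of its underside
- mug: bystander: low white coffee cup, 72 mm across, 62 mm tall, with a handle. Origin at the centre of its underside
- jar: bystander: amber jar, 68 mm across, 95 mm tall. Origin at the centre of its underside
- bowl: bystander: white bowl, 130 mm across, 50 mm tall. Origin at the centre of its underside
- can: bystander: food can, 66 mm across, 115 mm tall. Origin at the centre of its underside
- wafers: bystander: flat packet 60 x 150 x 28 mm lying near the sloping rear of the cabinet. Origin at the centre of its underside
Things that resemble listed ones, but are neither listed nor needed, are in the scene too. Leave any green look-alike of the pot alone.

How it is judged:
By the outcome, as a careful person would: the job done as asked, in the order asked, and still so for the second after the job is handed in, with the robot touching nothing.
It also fails if it takes over 64 s, if anything falls off the work surface, if the arm or the gripper's body presses on something with over 40 N, if the wrist force passes 120 N, or if a joint passes its speed limit or range.

ROBOT

A 7-joint arm with a two-finger parallel gripper is mounted at the origin on the work surface. World frame = base frame: x ahead of the robot, y to its left, z up, the work surface at z = 0. Lengths are in m, angles in rad, forces in N, time in s.
With the tool pointing down it reaches from about 0.425 to 0.925 m from the base axis. Payload 6.8 kg.
Tool frame: the origin (TCP) lies midway between the tips of the shut fingers; the grasp point (between the pads) lies 19 mm behind it; z points along the fingers, x is the direction in which the jaws open and shut, and the axes are right-handed (so a half turn about z gives the same grasp; the last joint's range is limited). The gripper opens to 85 mm and grips with 20 to 120 N. Pads are 22 mm wide; open, the fingers measure 114 mm over their backs; the gripper's body (76 mm by 85 mm) begins 54 mm behind the grasp point. The pads swing forward as they close: fully open they stand 13 mm farther back than shut.
Start: joints at [-1.425, 0.477, 0.022, 1.555, -0.011, 1.109, -0.083], TCP at [0.169, 0.653, 0.231] pointing down, gripper open.
Joint ranges: [-2.96, 2.96], [-0.34, 2.1], [-1.41, 1.46], [0.24, 2.44], [-1.37, 4.51], [0.17, 1.92], [-2.96, 2.96]. Speed limits (rad/s): [2.39, 2.39, 3.14, 3.14, 3.14, 3.14, 3.14].

INTERFACE

Orientations are given as a unit quaternion [w, x, y, z].
In Python, from station import bot, imaging, nets gives the robot as it stands. The module is installed in compiled form; this text tells all that it offers.
- The arm moves only by the tool apply_moves, never from a script. Its argument "moves" is text: rows parted by semicolons, each of 7 numbers parted by spaces: the gripper command: -1 is fully open, 1 is shut, values between are in proportion, then the shift along the tool's x, y, z normalised to -1 to 1, where 1 is 120 mm, then the turn, a rotation vector about the tool's x, y, z normalised to -1 to 1, where 1 is 4 degrees. In form: hand dx dy dz rx ry rz; .... A call has 1 to 12 rows; each row shifts and turns the commanded pose from where the row before left it, along the tool's axes as they then stand; what a row does not reach is not made up. A row lasts 1/12 s, in which the tool goes at most 41.7 mm and 7.16 degrees, less where a joint would pass 70% of its speed; a pose out of reach is approached as far as the arm can. A call with a number of a shift or a turn outside -1 to 1 is refused whole. A call with a gripper value outside its range is refused whole. The fingers move at their own pace and stop on an object; "force" is the grip in N (left out, the last holds). Time passes only in rows, so rows that do not move let the fingers close. It gives the time, the measured TCP pose, the force and the opening at its end, in the units of the state.
- bot.get_obs(): the state, without advancing time (a new reading comes with each control period).
- imaging.read_camera(name): name is "side" or "top" or "wrist"; returns a dict with "image" (384x512x3 uint8, red, green, blue), "fx", "fy", "cx", "cy" (pixels), "view" (4x4, takes a point from world to camera coordinates); the wrist camera has in their place "mount" (4x4, takes a point from camera to tool coordinates, whose origin is the TCP and whose axes are the tool frame's). Camera axes: x right, y down, z forward; pixel columns grow to the right and rows downward; lengths in m; the calibration is good to about 2 mm. A picture is of the moment at which its call begins: read the wrist's pose just before it. There is no depth.
- bot.hand_in(): hands the job in, once; it reports no verdict.
Trained networks look in a picture, given as the dict that the camera call returned (one of the last four; its "shot" number tells which), for a name from the list of things; names that differ only in an ending like _2 or _b are one class to them, and where a whole thing is asked for, a point or a joint stands for the part that bears it (a point fixed in the world has none). Each returns a list of dicts, best first, with "score" (0 to 1); they miss things now and then, are a little off and sometimes report something else, mostly with a low value. They report only what shows in the picture. A call takes as long as a camera call. They do not tell look-alikes from the thing itself.
- nets.spot_in(picture, name): "rect" ([left, top, right, bottom] in pixels, round what is visible of it).
- nets.outline_of(picture, name): "region" (384x512 bool, what is visible of it) and "rect" ([left, top, right, bottom] in pixels, round what is visible of it).
- nets.spot_point(picture, name): "location" ([column, row] in pixels: a listed point, or the origin of a listed thing).
The state is a dict: "t": time; "q": joint angles; "joint_vel": joint speeds; "joint_torque": joint torques, N m; "eef_pos": TCP position; "tool_rot": TCP orientation; "contact_force": force on the tool from outside, world axes, zero at the start; "torque": the same for the moment, N m; "gripper_width": opening from 0.0 (shut) to 1.0 (fully open).
Only numpy, scipy, OpenCV 4.12 (cv2) and the standard library are available. Lean on these libraries where they do the work, as an engineer would, in place of code of your own. Each camera call takes 0.05 s, during which the arm holds its last target.

## Working session

There is one attempt and no reset: what is moved stays moved. The work goes in short steps, Python scripts to look and compute and a tool call to move; the robot and the scene stay as the last step left them, time stands still between calls to the robot, and variables do not carry over. Pictures are saved under pics/ and viewed, and the job is handed in when it is done.

Besides the shell and the picture viewer there is one more tool, called after ">>>" by a JSON object that holds its "name" and its "arguments". apply_moves: Moves the arm, as the interface text tells. Scaled input: -1 to 1 covers 120 mm each way for a shift and 4 degrees each way for a turn. Its arguments: {"type":"object","properties":{"moves":{"type":"string"},"force":{"type":"number"}},"required":["moves"]}

```bash
mkdir -p pics
cat > h.py <<'E'
import numpy as np, cv2
from station import bot, imaging, nets
def save(p,n): cv2.imwrite(f'pics/{n}.png', cv2.cvtColor(p['image'],cv2.COLOR_RGB2BGR))
E
python3 - <<'E'
from h import *
o=bot.get_obs(); print({k:np.round(v,3) for k,v in o.items()})
for c in ['side','top']:
    p=imaging.read_camera(c); save(p,c+'0')
    print(c,p['fx'],p['fy'],p['cx'],p['cy'],np.round(p['view'],4).tolist(),p['shot'])
    np.savez(c+'_cal.npz',K=[p['fx'],p['fy'],p['cx'],p['cy']],V=p['view'])
    for n in ['rod','block','cabinet','pot','water','biscuits','mug','jar','bowl','can','wafers']:
        r=nets.spot_in(p,n); print(n,[(np.round(x['rect']).tolist(),round(x['score'],2)) for x in r[:3]])
    for n in ['rod_low','rod_high','block','cabinet','hole0','hole1','hole2','pot']:
        r=nets.spot_point(p,n); print(n,[(np.round(x['location'],1).tolist(),round(x['score'],2)) for x in r[:3]])
print(bot.get_obs()['t'])
E
```

```text
{'t': np.float64(0.0), 'q': array([-1.425,  0.478,  0.022,  1.556, -0.011,  1.109, -0.083]), 'joint_vel': array([-0.001,  0.001, -0.   , -0.001,  0.   ,  0.   , -0.001]), 'joint_torque': array([-0.0000e+00, -5.9644e+01,  1.6070e+00, -2.8120e+01,  1.2000e-02,
        9.0000e-03, -0.0000e+00]), 'eef_pos': array([0.169, 0.653, 0.23 ]), 'tool_rot': array([ 0.001,  0.791,  0.612, -0.001]), 'contact_force': array([-0.183, -0.242, -0.468]), 'torque': array([ 0.015, -0.027, -0.012]), 'gripper_width': np.float64(1.003)}
side 416.5362262106728 416.5362262106728 253.14247450881453 190.3389320621592 [[0.7654, -0.6434, 0.0119, -0.3585], [-0.4547, -0.5539, -0.6974, 0.3253], [0.4553, 0.5284, -0.7166, 1.4381], [0.0, 0.0, 0.0, 1.0]] 1
rod []
block [([346.0, 209.0, 386.0, 251.0], 0.68), ([298.0, 254.0, 331.0, 288.0], 0.6), ([260.0, 146.0, 339.0, 231.0], 0.54)]
cabinet [([258.0, 145.0, 339.0, 230.0], 0.8)]
pot [([344.0, 207.0, 384.0, 251.0], 0.72), ([138.0, 157.0, 156.0, 191.0], 0.65), ([249.0, 153.0, 265.0, 181.0], 0.64)]
water [([236.0, 119.0, 250.0, 156.0], 0.91)]
biscuits [([346.0, 209.0, 384.0, 25
[... 1430 characters left out ...]
7.0], 0.62), ([336.0, 184.0, 369.0, 218.0], 0.41)]
jar [([201.0, 207.0, 228.0, 228.0], 0.66)]
bowl [([110.0, 136.0, 146.0, 173.0], 0.87)]
can [([366.0, 145.0, 395.0, 170.0], 0.69)]
wafers [([237.0, 205.0, 278.0, 228.0], 0.59)]
rod_low []
rod_high [([365.1, 197.5], 0.64), ([265.9, 149.2], 0.26)]
block [([350.7, 202.9], 0.6), ([349.2, 204.1], 0.47)]
cabinet [([267.3, 149.2], 0.88)]
hole0 [([286.1, 147.7], 0.83), ([245.8, 151.7], 0.71), ([270.2, 152.9], 0.57)]
hole1 [([286.1, 147.7], 0.83), ([245.8, 151.7], 0.71), ([270.2, 152.9], 0.57)]
hole2 [([286.1, 147.7], 0.83), ([245.8, 151.7], 0.71), ([270.2, 152.9], 0.57)]
pot [([198.0, 151.8], 0.87), ([167.3, 194.2], 0.69), ([120.8, 271.2], 0.55)]
2.0
```

View pics/side0.png

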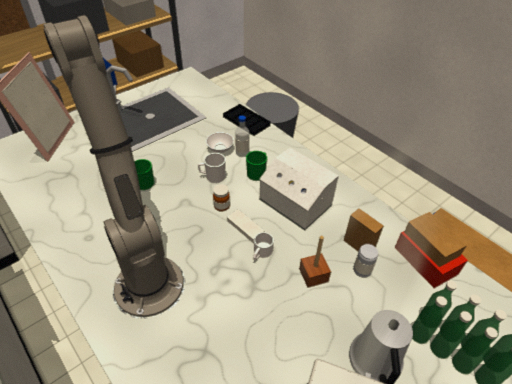

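View pics/top0.png

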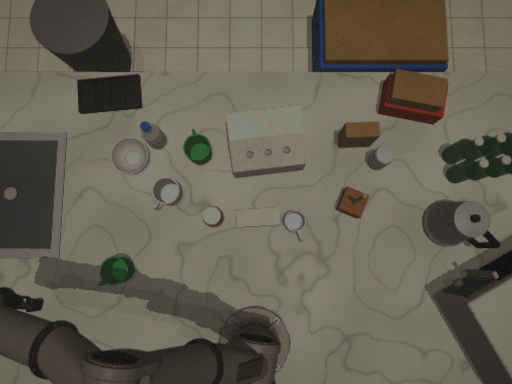

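Run:
```python
import cv2
a=cv2.imread('pics/side0.png')[110:300,190:400]; cv2.imwrite('pics/side0z.png',cv2.resize(a,None,fx=3.1,fy=3.1,interpolation=cv2.INTER_CUBIC))
a=cv2.imread('pics/top0.png')[95:245,140:390]; cv2.imwrite('pics/top0z.png',cv2.resize(a,None,fx=3.2,fy=3.2,interpolation=cv2.INTER_CUBIC))
```

```text
(no output)
```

View pics/side0z.png

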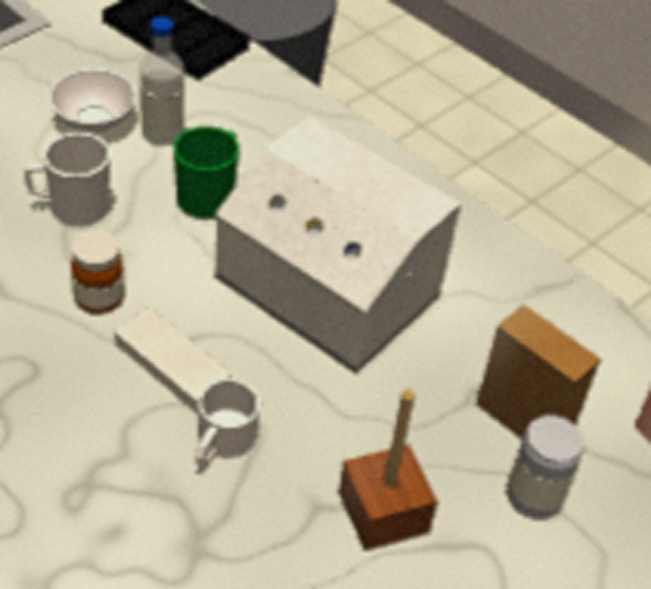

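View pics/top0z.png

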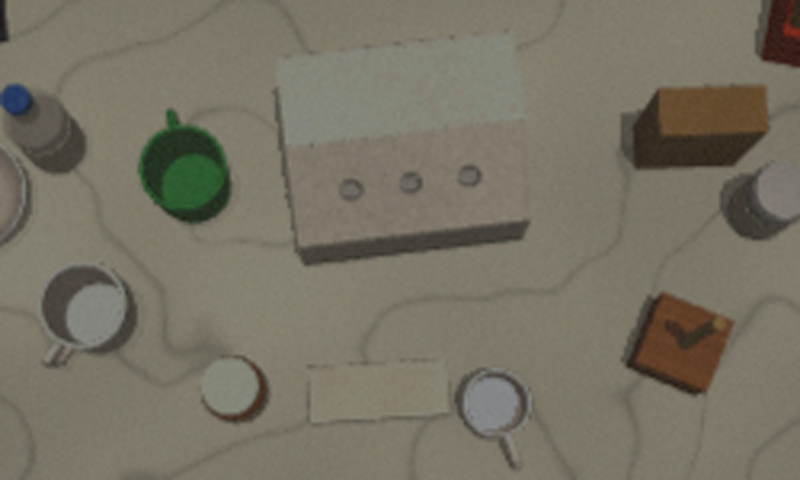

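```bash
cat >> h.py <<'E'
from scipy.optimize import least_squares
C={c:np.load(c+'_cal.npz') for c in ['side','top']}
def proj(c,P):
    P=np.atleast_2d(P); V=C[c]['V']; k=C[c]['K']
    q=P@V[:3,:3].T+V[:3,3]; return np.c_[k[0]*q[:,0]/q[:,2]+k[2],k[1]*q[:,1]/q[:,2]+k[3]]
def onz(c,uv,z):
    V=C[c]['V']; k=C[c]['K']; d=V[:3,:3].T@np.array([(uv[0]-k[2])/k[0],(uv[1]-k[3])/k[1],1]); o=-V[:3,:3].T@V[:3,3]
    return o+d*(z-o[2])/d[2]
def cabpts(p,L):
    c,s=np.cos(p[2]),np.sin(p[2]); L=np.atleast_2d(L); return np.c_[p[0]+c*L[:,0]-s*L[:,1],p[1]+s*L[:,0]+c*L[:,1],L[:,2]]
HOLES=np.array([[-.045,-.06,.146],[-.045,0,.146],[-.045,.06,.146]])
E
python3 - <<'E'
from h import *
top=np.array([[286.9,149.7],[268.1,151.9],[249.4,153.8]]); side=np.array([[303.9,190.3],[291.6,182.9],[279.4,175.2]])
z=lambda a,o,f:[(x/f+o[0],y/f+o[1]) for x,y in a]
# corners: roof ridge and eaves in zoom pics
L=np.array([[0,.12,.172],[0,-.12,.172],[.09,.12,.172],[.09,-.12,.172],[-.09,.12,.12],[-.09,-.12,.12]])
topc=np.array(z([(288,146),(525,119),(278,60),(513,33),(300,247),(529,220)],(140,95),3.2))
A=np.vstack([HOLES,L]);
def f(p,parts=False):
    r1=proj('top',cabpts(p,A))-np.vstack([top,topc]); r2=proj('side',cabpts(p,HOLES))-side
    return np.r_[r1.ravel(),r2.ravel()]
s=least_squares(f,[.62,-.02,.1],loss='soft_l1'); print('cab',s.x,np.round(f(s.x).reshape(-1,2),1).tolist())
# rod top
def g(P): return np.r_[(proj('top',P)-[365,196.3]).ravel(),(proj('side',P)-[321.3,237.4]).ravel()]
s=least_squares(g,[.45,-.25,.22]); print('rodtop',s.x,g(s.x))
# block: top face corners in zoom
bc=z([(663,292),(732,318),(708,394),(640,362)],(140,95),3.2)
print('blk',[np.round(onz('top',u,.065),3).tolist() for u in bc], np.mean([onz('top',u,.065) for u in bc],0))
print('rodtop@.22',onz('top',(365,196.3),.22),onz('side',(321.3,237.4),.22))
# pot rim
rim=z([(41,307),(127,307),(84,264),(84,350)],(140,95),3.2)
print('pot',[np.round(onz('top',u,.1),3).tolist() for u in rim])
h=z([(47,362)],(140,95),3.2)[0]; print('handle',onz('top',h,.083))
ps=z([(46,165),(110,165),(78,137)],(190,110),3.1); print('side pot rim',[np.round(onz('side',u,.1),3).tolist() for u in ps], onz('side',z([(28,175)],(190,110),3.1)[0],.08))
E
```

```text
cab [ 0.66124188 -0.04154296  0.11809642] [[0.1, 0.3], [0.4, 0.3], [0.5, 0.5], [-0.7, 0.3], [0.5, 0.1], [-0.6, -0.2], [0.5, -0.2], [-0.5, -0.6], [1.2, -0.6], [-0.3, -0.3], [-0.4, -0.7], [-0.1, -0.5]]
rodtop [ 0.46541987 -0.33538065  0.21597308] [-0.08164205  0.10673837  0.13871014 -0.02542028]
blk [[0.518, -0.313, 0.065], [0.491, -0.384, 0.065], [0.411, -0.357, 0.065], [0.444, -0.287, 0.065]] [ 0.46617448 -0.33513676  0.065     ]
rodtop@.22 [ 0.46524881 -0.33468217  0.22      ] [ 0.46232048 -0.33700045  0.22      ]
pot [[0.496, 0.331, 0.1], [0.497, 0.243, 0.1], [0.541, 0.289, 0.1], [0.452, 0.286, 0.1]]
handle [0.44143031 0.32721192 0.083     ]
side pot rim [[0.452, 0.293, 0.1], [0.518, 0.239, 0.1], [0.519, 0.312, 0.1]] [0.43315742 0.31139392 0.08      ]
```

>>> {"name": "apply_moves", "arguments": {"moves": "-1 0 0 -0.14 0 0 -0.89; -1 0 0 -0.14 0 0 -0.89; -1 0 0 -0.14 0 0 -0.89; -1 0 0 -0.14 0 0 -0.89; -1 0 0 -0.14 0 0 -0.89; -1 0 0 -0.14 0 0 -0.88", "force": 60}}

```text
t: 2.5
eef_pos: [0.1695, 0.6533, 0.333]
tool_rot: [0.0, 0.663, 0.749, 0.0]
contact_force: [0.5, 0.5, 0.1]
gripper_width: 1.0
```

>>> {"name": "apply_moves", "arguments": {"moves": "-1 -0.27 0.2 0 0 0 0; -1 -0.27 0.2 0 0 0 0; -1 -0.27 0.2 0 0 0 0; -1 -0.27 0.2 0 0 0 0; -1 -0.27 0.2 0 0 0 0; -1 -0.27 0.2 0 0 0 0; -1 -0.27 0.2 0 0 0 0; -1 -0.27 0.2 0 0 0 0; -1 -0.27 0.2 0 0 0 0; -1 -0.27 0.2 0 0 0 0; -1 -0.27 0.2 0 0 0 0; -1 -0.27 0.2 0 0 0 0"}}

```text
t: 3.5
eef_pos: [0.5024, 0.2996, 0.3325]
tool_rot: [0.0, 0.664, 0.748, 0.0]
contact_force: [0.4, 0.9, -0.2]
gripper_width: 0.996
```

Run:
```python
from h import *
o=bot.get_obs(); p=imaging.read_camera('wrist'); save(p,'w1'); print(p['fx'],p['cx'],p['cy'],np.round(p['mount'],4).tolist(),o['eef_pos'],o['tool_rot'])
np.savez('wrist_cal.npz',K=[p['fx'],p['fy'],p['cx'],p['cy']],M=p['mount'])
```

```text
278.79640433543335 252.83668855544016 191.62083869514566 [[1.0, 0.0006, 0.0002, -0.0001], [-0.0006, 0.9625, 0.2711, -0.0691], [0.0, -0.2711, 0.9625, -0.1428], [0.0, 0.0, 0.0, 1.0]] [0.50242319 0.29962472 0.33246473] [1.65741041e-05 6.64032921e-01 7.47703251e-01 3.57344299e-04]
```

View pics/w1.png

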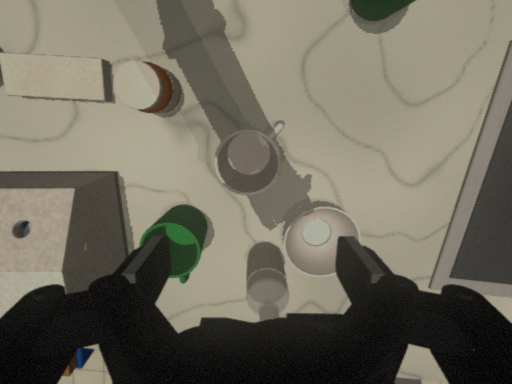

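>>> {"name": "apply_moves", "arguments": {"moves": "-1 -0.326 -0.058 0 0 0 0; -1 -0.326 -0.058 0 0 0 0; -1 -0.326 -0.058 0 0 0 0; -1 -0.326 -0.058 0 0 0 0; -1 -0.326 -0.058 0 0 0 0; -1 -0.326 -0.058 0 0 0 0; -1 -0.326 -0.058 0 0 0 0; -1 -0.326 -0.058 0 0 0 0"}}

```text
t: 4.22
eef_pos: [0.4824, -0.0177, 0.3324]
tool_rot: [0.0, 0.664, 0.748, 0.0]
contact_force: [0.6, -0.8, -0.2]
gripper_width: 1.003
```

Run:
```python
from h import *
o=bot.get_obs(); p=imaging.read_camera('wrist'); save(p,'w2'); print(o['eef_pos'],o['tool_rot'])
```

```text
[ 0.48243788 -0.01773537  0.33241322] [1.22634115e-04 6.64001974e-01 7.47730679e-01 4.42169576e-04]
```

View pics/w2.png

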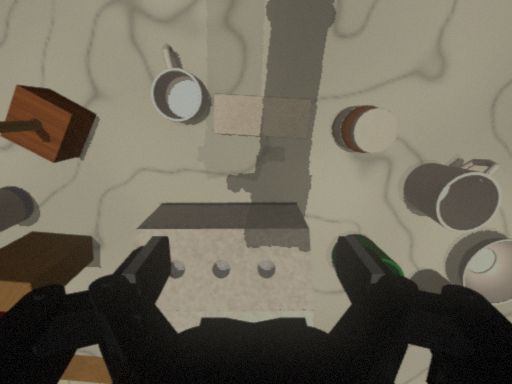

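```bash
cat >> h.py <<'E'
from scipy.spatial.transform import Rotation as Ro
try: W=np.load('wrist_cal.npz')
except Exception: W=None
def Tw(pos,q):
    T=np.eye(4);T[:3,:3]=Ro.from_quat([q[1],q[2],q[3],q[0]]).as_matrix();T[:3,3]=pos;return T@W['M']
def projw(T,P):
    P=np.atleast_2d(P); q=(P-T[:3,3])@T[:3,:3]; k=W['K']; return np.c_[k[0]*q[:,0]/q[:,2]+k[2],k[1]*q[:,1]/q[:,2]+k[3]]
def onzw(T,uv,z):
    k=W['K']; d=T[:3,:3]@np.array([(uv[0]-k[2])/k[0],(uv[1]-k[3])/k[1],1]); return T[:3,3]+d*(z-T[2,3])/d[2]
T1=lambda:Tw([.50242319,.29962472,.33246473],[1.65741041e-05,6.64032921e-01,7.47703251e-01,3.57344299e-04])
T2=lambda:Tw([.48243788,-.01773537,.33241322],[1.22634115e-04,6.64001974e-01,7.47730679e-01,4.42169576e-04])
E
python3 - <<'E'
from h import *
im=cv2.imread('pics/w2.png'); cv2.imwrite('pics/w2z.png',cv2.resize(im[195:330,125:325],None,fx=4,fy=4,interpolation=cv2.INTER_CUBIC))
im=cv2.imread('pics/w1.png'); cv2.imwrite('pics/w1z.png',cv2.resize(im[110:210,195:315],None,fx=6,fy=6,interpolation=cv2.INTER_CUBIC))
p=[.66124,-.04154,.1181]
print('cab holes pred',projw(T2(),cabpts(p,HOLES)),cabpts(p,HOLES))
print('holes from w2',[onzw(T2(),u,.146) for u in [(177,268),(222,268),(266,268)]])
print('pot rim',[np.round(onzw(T1(),u,.1),3).tolist() for u in [(215,162),(279,162),(247,130),(247,195)]],'handle',onzw(T1(),(281,126),.07))
E
```

```text
cab holes pred [[173.98940731 268.22238302]
 [219.10369401 268.25334275]
 [264.20831813 268.28429584]] [[ 0.623623   -0.10642421  0.146     ]
 [ 0.61655346 -0.04684215  0.146     ]
 [ 0.60948392  0.0127399   0.146     ]]
holes from w2 [array([ 0.62281445, -0.10246381,  0.146     ]), array([ 0.61571833, -0.04305063,  0.146     ]), array([0.6087789 , 0.01505064, 0.146     ])]
pot rim [[0.503, 0.248, 0.1], [0.493, 0.334, 0.1], [0.456, 0.286, 0.1], [0.545, 0.297, 0.1]] handle [0.44667201 0.33320687 0.07      ]
```

View pics/w2z.png

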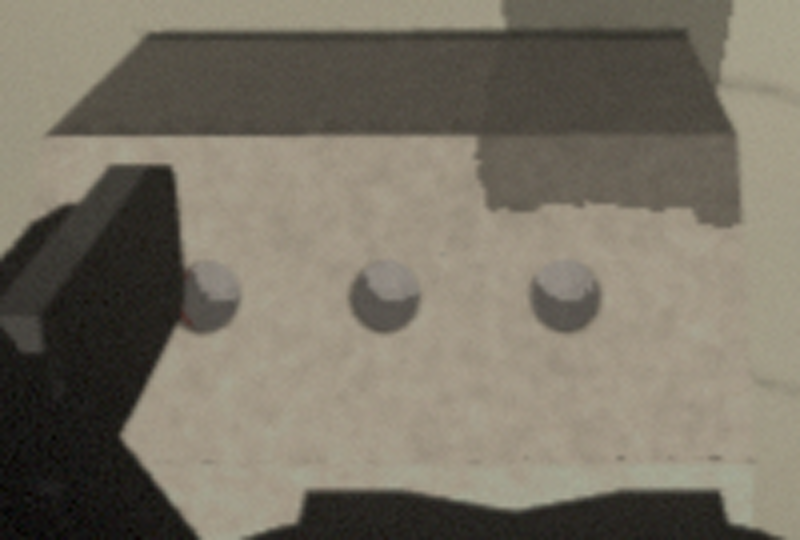

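View pics/w1z.png

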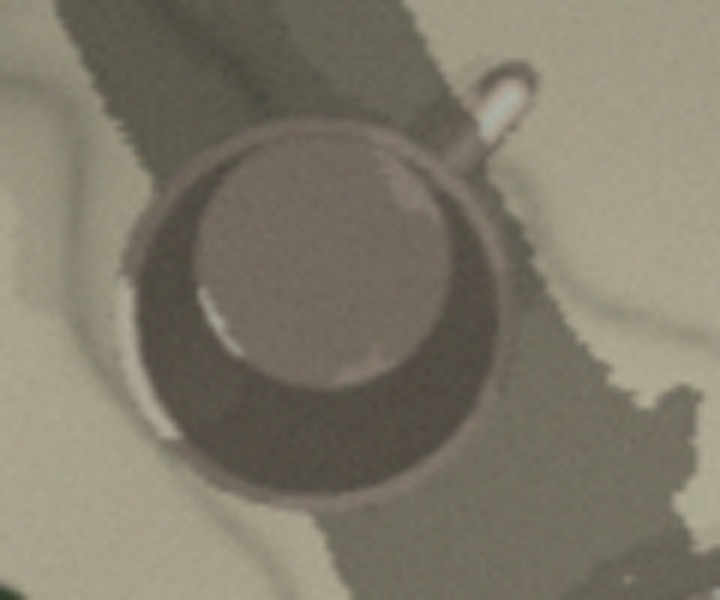

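>>> {"name": "apply_moves", "arguments": {"moves": "-1 -0.326 -0.058 0.03 0 0 0; -1 -0.326 -0.058 0.03 0 0 0; -1 -0.326 -0.058 0.03 0 0 0; -1 -0.326 -0.058 0.03 0 0 0; -1 -0.326 -0.058 0.03 0 0 0; -1 -0.32 -0.058 0.03 0 0 0; -1 -0.3 0 0.03 0 0 0; -1 -0.2 0 0.03 0 0 0; -1 0 0 0 0 0 0"}}

```text
t: 5.02
eef_pos: [0.475, -0.3181, 0.3029]
tool_rot: [0.001, 0.667, 0.745, -0.002]
contact_force: [0.2, 0.3, -0.8]
gripper_width: 0.999
```

Run:
```python
from h import *
o=bot.get_obs(); p=imaging.read_camera('wrist'); save(p,'w3'); print(o['eef_pos'],o['tool_rot'])
T=Tw(o['eef_pos'],o['tool_rot']); print('pred',projw(T,[[.4655,-.335,.22],[.4655,-.335,.065]]))
```

```text
[ 0.47498776 -0.31809688  0.30285234] [ 6.77710281e-04  6.66627528e-01  7.45389134e-01 -1.52246041e-03]
pred [[234.35743585 185.08364321]
 [241.91684964 157.13262403]]
```

View pics/w3.png

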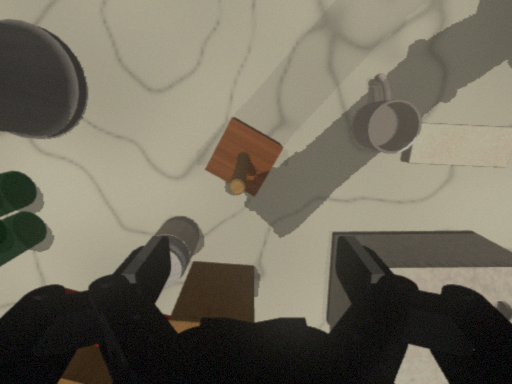

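>>> {"name": "apply_moves", "arguments": {"moves": "-1 -0.124 -0.093 0 0 0 0; -1 0 0 0 0 0 0; -1 0 0 0 0 0 0"}}

```text
t: 5.32
eef_pos: [0.4669, -0.3284, 0.3034]
tool_rot: [-0.0, 0.664, 0.747, 0.0]
contact_force: [0.5, 0.3, -0.4]
gripper_width: 0.999
```

Run:
```python
from h import *
o=bot.get_obs(); p=imaging.read_camera('wrist'); save(p,'w4'); print(o['eef_pos'],o['tool_rot'],o['q'])
T=Tw(o['eef_pos'],o['tool_rot']); print('pred',projw(T,[[.4655,-.335,.22],[.4655,-.335,.065]]))
cv2.imwrite('pics/w4z.png',cv2.resize(p['image'][120:250,180:310,::-1],None,fx=4,fy=4))
```

```text
[ 0.46690472 -0.3284094   0.30344084] [-3.40487067e-05  6.64342869e-01  7.47427905e-01  2.78766122e-04] [-1.45806131e-03  2.71243896e-01  6.28180853e-01  1.75375971e+00
 -1.72325352e-01  1.17188163e+00  2.36498430e+00]
pred [[245.30587778 195.23733558]
 [248.17609353 163.37217409]]
```

View pics/w4z.png

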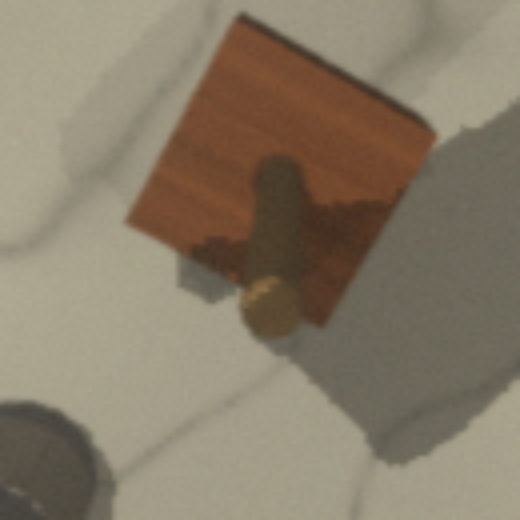

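>>> {"name": "apply_moves", "arguments": {"moves": "-1 -0.047 -0.01 0 0 0 0; -1 0 0 0.3 0 0 0; -1 0 0 0.3 0 0 0; -1 0 0 0.3 0 0 0; -1 0 0 0.24 0 0 0; -1 0 0 0 0 0 0; -1 0 0 0 0 0 0"}}

```text
t: 5.95
eef_pos: [0.4662, -0.3339, 0.1659]
tool_rot: [-0.001, 0.664, 0.748, -0.0]
contact_force: [1.2, -0.2, 0.7]
gripper_width: 1.005
```

Run:
```python
from h import *
o=bot.get_obs(); p=imaging.read_camera('wrist'); save(p,'w5'); print(o['eef_pos'],o['tool_rot'],o['contact_force'])
```

```text
[ 0.46617607 -0.33385731  0.16591581] [-1.32905729e-03  6.63753980e-01  7.47949700e-01 -3.66761700e-04] [ 1.20499394 -0.20308753  0.72257537]
```

View pics/w5.png

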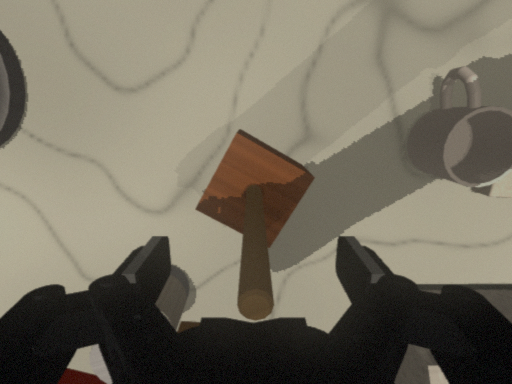

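>>> {"name": "apply_moves", "arguments": {"moves": "1 0 0 0 0 0 0; 1 0 0 0 0 0 0; 1 0 0 0 0 0 0; 1 0 0 0 0 0 0; 1 0 0 0 0 0 0; 1 0 0 0 0 0 0; 1 0 0 0 0 0 0; 1 0 0 0 0 0 0; 1 0 0 0 0 0 0; 1 0 0 0 0 0 0; 1 0 0 0 0 0 0; 1 0 0 0 0 0 0", "force": 70}}

```text
t: 7.0
eef_pos: [0.4668, -0.3345, 0.167]
tool_rot: [0.0, 0.664, 0.748, 0.0]
contact_force: [-0.8, 1.5, 4.9]
gripper_width: 0.143
```

>>> {"name": "apply_moves", "arguments": {"moves": "1 0 0 -0.15 0 0 0; 1 0 0 -0.15 0 0 0; 1 0 0 -0.15 0 0 0; 1 0 0 -0.15 0 0 0; 1 0 0 -0.25 0 0 0; 1 0 0 -0.3 0 0 0; 1 0 0 -0.3 0 0 0; 1 0 0 -0.2 0 0 0; 1 0 0 0 0 0 0; 1 0 0 0 0 0 0"}}

```text
t: 7.83
eef_pos: [0.4667, -0.3353, 0.3655]
tool_rot: [0.001, 0.664, 0.748, 0.0]
contact_force: [-0.4, 0.3, -0.5]
gripper_width: 0.146
```

Run:
```python
from h import *
o=bot.get_obs(); p=imaging.read_camera('wrist'); save(p,'w6'); s=imaging.read_camera('side'); save(s,'s6');t=imaging.read_camera('top'); save(t,'t6'); print(o['eef_pos'],o['tool_rot'],o['contact_force'])
a=cv2.imread('pics/s6.png')[110:300,230:400];b=cv2.imread('pics/w6.png')
T=Tw(o['eef_pos'],o['tool_rot'])
R=Ro.from_quat(np.r_[o['tool_rot'][1:],o['tool_rot'][0]]).as_matrix()
low=o['eef_pos']+R[:,2]*.157
print('pred low: side,top,wrist',proj('side',low),proj('top',low),projw(T,low), low)
cv2.imwrite('pics/s6z.png',np.hstack([cv2.resize(a,(340,380)),cv2.resize(b[100:384,100:400],(400,380))]))
```

```text
[ 0.46671406 -0.33525993  0.36552414] [1.27561976e-03 6.64110339e-01 7.47633363e-01 4.30639028e-04] [-0.35277441  0.26789227 -0.51168564]
pred low: side,top,wrist [[321.51140273 238.55956587]] [[364.34201331 196.15347569]] [[252.87423058 178.2276149 ]] [ 0.46710332 -0.33542484  0.20852471]
```

View pics/s6z.png

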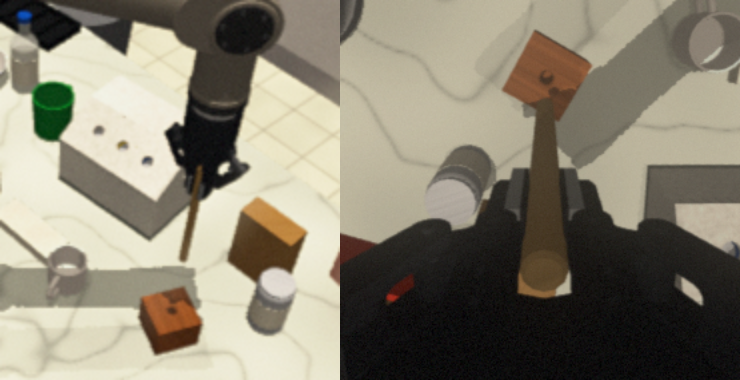

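>>> {"name": "apply_moves", "arguments": {"moves": "1 0 0 0 -0.94 0 0; 1 0 0 0 -0.94 0 0; 1 0 0 0 -0.94 0 0; 1 0 0 0 -0.94 0 0; 1 0 0 0 -0.94 0 0; 1 0 0 0 -0.94 0 0; 1 0 0 0 -0.93 0 0; 1 0 0 0 -0.93 0 0; 1 0 0 0 0 0 0"}}

```text
t: 8.73
eef_pos: [0.4631, -0.3351, 0.3619]
tool_rot: [0.171, 0.643, 0.721, 0.194]
contact_force: [-0.3, 0.5, -0.6]
gripper_width: 0.144
```

>>> {"name": "apply_moves", "arguments": {"moves": "1 0.29 0.068 0 0 0 0; 1 0.29 0.068 0 0 0 0; 1 0.29 0.068 0 0 0 0; 1 0.29 0.068 0 0 0 0; 1 0.29 0.068 0 0 0 0; 1 0.29 0.068 0 0 0 0; 1 0 0 0.3 0 0 0; 1 0 0 0.2 0 0 0; 1 0 0 0.1 0 0 0; 1 0 0 0 0 0 0; 1 0 0 0 0 0 0"}}

```text
t: 9.65
eef_pos: [0.5194, -0.1177, 0.3255]
tool_rot: [0.171, 0.642, 0.723, 0.192]
contact_force: [-0.3, -0.1, -0.3]
gripper_width: 0.149
```

```bash
cat >> h.py <<'E'
CAB=[.6613,-.0395,.1181]
def state():
    o=bot.get_obs(); R=Ro.from_quat(np.r_[o['tool_rot'][1:],o['tool_rot'][0]]).as_matrix(); return o,o['eef_pos'],R
def hole(i):
    d=np.array([.5*np.cos(CAB[2]),.5*np.sin(CAB[2]),-.8660]); return cabpts(CAB,HOLES[i])[0],d
def tohole(i,L=.157,gap=.03):
    o,p,R=state(); H,d=hole(i); x=np.array([-np.sin(CAB[2]),np.cos(CAB[2]),0]); Rt=np.c_[x,np.cross(d,x),d]
    tgt=H-d*(gap+L); print('TCP',p,'delta tool/.12',np.round(R.T@(tgt-p)/.12,4),'rot/4deg',np.round(Ro.from_matrix(R.T@Rt).as_rotvec(degrees=True)/4,3),'F',o['contact_force'],'axialF',o['contact_force']@d,'t',o['t'])
E
python3 - <<'E'
from h import *
tohole(0)
o,p,R=state(); T=Tw(p,o['tool_rot'])
for c in ['wrist','side']:
    pic=imaging.read_camera(c); save(pic,c+'7')
print('low pred',projw(T,p+R[:,2]*.157),proj('side',p+R[:,2]*.157)); print('hole0',projw(T,hole(0)[0]),proj('side',hole(0)[0]))
a=cv2.imread('pics/side7.png')[130:240,230:350];b=cv2.imread('pics/wrist7.png')
cv2.imwrite('pics/s7z.png',np.hstack([cv2.resize(a,(400,367)),cv2.resize(b[100:320,130:370],(400,367))]))
E
```

```text
TCP [ 0.51939603 -0.11772426  0.32545437] delta tool/.12 [0.0079 0.0116 0.1748] rot/4deg [-0.052 -0.006  0.01 ] F [-0.26732331 -0.14291395 -0.28555897] axialF 0.10614398983203123 t 9.65
low pred [[252.87423058 178.2276149 ]] [[299.92847142 185.40746587]]
hole0 [[253.54777948 170.85601428]] [[303.20861769 189.72790973]]
```

View pics/s7z.png

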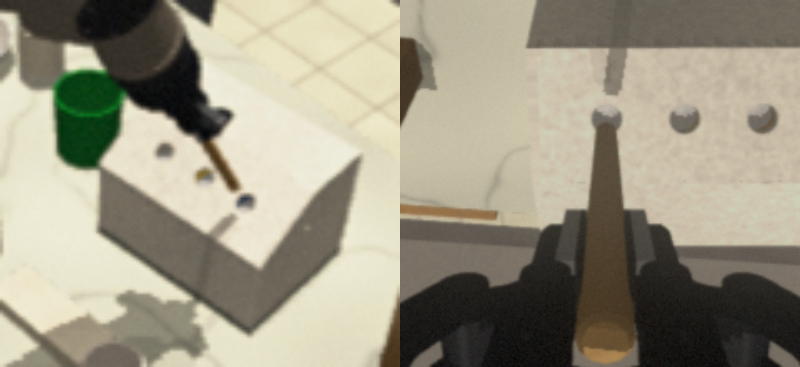

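>>> {"name": "apply_moves", "arguments": {"moves": "1 0.008 0.012 0 -0.05 0 0; 1 0 0 0.15 0 0 0; 1 0 0 0.15 0 0 0; 1 0 0 0.1 0 0 0; 1 0 0 0 0 0 0; 1 0 0 0 0 0 0"}}

```text
t: 10.25
eef_pos: [0.5446, -0.1143, 0.2862]
tool_rot: [0.173, 0.641, 0.722, 0.195]
contact_force: [-0.1, -0.4, 0.2]
gripper_width: 0.147
```

Run:
```python
from h import *
tohole(0,gap=0)
o,p,R=state(); T=Tw(p,o['tool_rot'])
pic=imaging.read_camera('wrist'); save(pic,'w8'); b=pic['image'][120:240,190:330,::-1]
print(projw(T,p+R[:,2]*.157),projw(T,hole(0)[0]))
cv2.imwrite('pics/w8z.png',cv2.resize(b,None,fx=5,fy=5))
```

```text
TCP [ 0.54459687 -0.11431416  0.28619204] delta tool/.12 [ 0.0045 -0.009   0.0355] rot/4deg [ 0.047 -0.    -0.001] F [-0.12496426 -0.35041877  0.22933807] axialF -0.2812978222327493 t 10.25
[[252.87423058 178.2276149 ]] [[253.3573144  175.96820673]]
```

View pics/w8z.png

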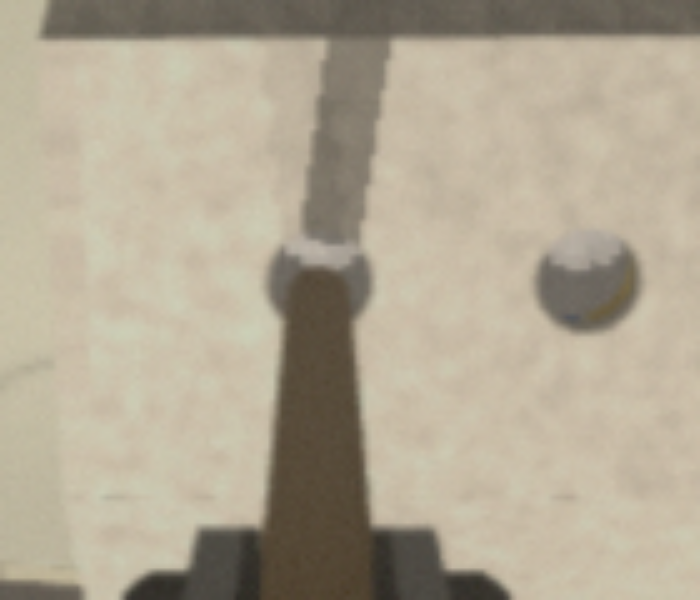

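>>> {"name": "apply_moves", "arguments": {"moves": "1 0 0 0.05 0 0 0; 1 0 0 0.05 0 0 0; 1 0 0 0.05 0 0 0; 1 0 0 0 0 0 0; 1 0 0 0 0 0 0"}}

```text
t: 10.72
eef_pos: [0.5535, -0.1131, 0.2697]
tool_rot: [0.173, 0.641, 0.722, 0.194]
contact_force: [-0.4, 1.1, -0.9]
gripper_width: 0.145
```

>>> {"name": "apply_moves", "arguments": {"moves": "1 0 0 0.015 0 0 0; 1 0 0 0.015 0 0 0; 1 0 0 0.015 0 0 0; 1 0 0 0 0 0 0"}}

```text
t: 11.05
eef_pos: [0.5564, -0.1127, 0.2653]
tool_rot: [0.173, 0.641, 0.722, 0.195]
contact_force: [-0.7, 0.6, -0.7]
gripper_width: 0.139
```

>>> {"name": "apply_moves", "arguments": {"moves": "1 0 0 0.015 0 0 0; 1 0 0 0.015 0 0 0; 1 0 0 0 0 0 0"}}

```text
t: 11.3
eef_pos: [0.5586, -0.113, 0.2636]
tool_rot: [0.174, 0.641, 0.722, 0.195]
contact_force: [-5.8, -0.2, 7.9]
gripper_width: 0.145
```

>>> {"name": "apply_moves", "arguments": {"moves": "1 0 0 0.015 0 0 0; 1 0 0 0.015 0 0 0; 1 0 0 0 0 0 0"}}

```text
t: 11.55
eef_pos: [0.562, -0.1138, 0.2647]
tool_rot: [0.176, 0.641, 0.72, 0.198]
contact_force: [-22.1, -0.6, 34.3]
gripper_width: 0.145
```

>>> {"name": "apply_moves", "arguments": {"moves": "1 0 0 -0.05 0 0 0; 1 0 0 -0.1 0 0 0; 1 0 0 -0.15 0 0 0; 1 0 0 -0.15 0 0 0; 1 0.25 0 0 0 0 0; 1 0.25 0 0 0 0 0; 1 0 0 0 0 0 0; 1 0 0 0 0 0 0"}}

```text
t: 12.22
eef_pos: [0.5257, -0.0543, 0.3061]
tool_rot: [0.173, 0.64, 0.723, 0.195]
contact_force: [0.1, -0.3, -0.5]
gripper_width: 0.143
```

Run:
```python
from h import *
tohole(1,gap=0)
o,p,R=state(); T=Tw(p,o['tool_rot'])
pic=imaging.read_camera('wrist'); save(pic,'w9'); b=pic['image'][120:240,190:330,::-1]
pic=imaging.read_camera('side'); save(pic,'s9')
print(projw(T,p+R[:,2]*.157),projw(T,hole(1)[0]))
a=pic['image'][130:240,230:350,::-1]
cv2.imwrite('pics/w9z.png',np.hstack([cv2.resize(b,(420,360)),cv2.resize(a,(380,360))]))
```

```text
TCP [ 0.52572423 -0.05433839  0.30614456] delta tool/.12 [-0.0107 -0.0087  0.2281] rot/4deg [ 0.053 -0.025  0.048] F [ 0.0580627  -0.31532748 -0.46621785] axialF 0.41399694495426914 t 12.2167
[[252.87423058 178.2276149 ]] [[251.57261394 171.75313427]]
```

View pics/w9z.png

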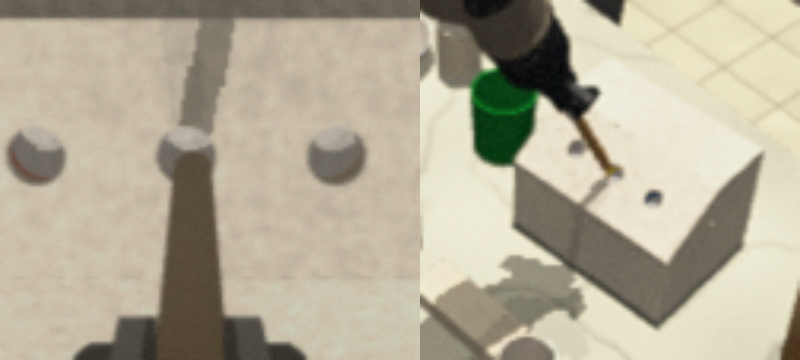

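>>> {"name": "apply_moves", "arguments": {"moves": "1 -0.017 0.01 0 0 0 0; 1 0 0 0.1 0 0 0; 1 0 0 0.09 0 0 0; 1 0 0 0 0 0 0; 1 0 0 0 0 0 0"}}

```text
t: 12.73
eef_pos: [0.5383, -0.057, 0.2859]
tool_rot: [0.172, 0.642, 0.722, 0.194]
contact_force: [0.6, 0.8, -0.4]
gripper_width: 0.145
```

Run:
```python
from h import *
tohole(1,gap=0)
o,p,R=state(); T=Tw(p,o['tool_rot'])
pic=imaging.read_camera('wrist'); save(pic,'w10'); b=pic['image'][120:240,190:330,::-1]
print(projw(T,p+R[:,2]*.157),projw(T,hole(1)[0]))
cv2.imwrite('pics/w10z.png',cv2.resize(b,None,fx=5,fy=5))
```

```text
TCP [ 0.53826761 -0.05704332  0.28586421] delta tool/.12 [ 0.0244 -0.0109  0.0312] rot/4deg [ 0.016  0.002 -0.008] F [ 0.63660599  0.84731665 -0.39045179] axialF 0.7041348633936595 t 12.7333
[[252.87423058 178.2276149 ]] [[255.52422868 176.16993712]]
```

View pics/w10z.png

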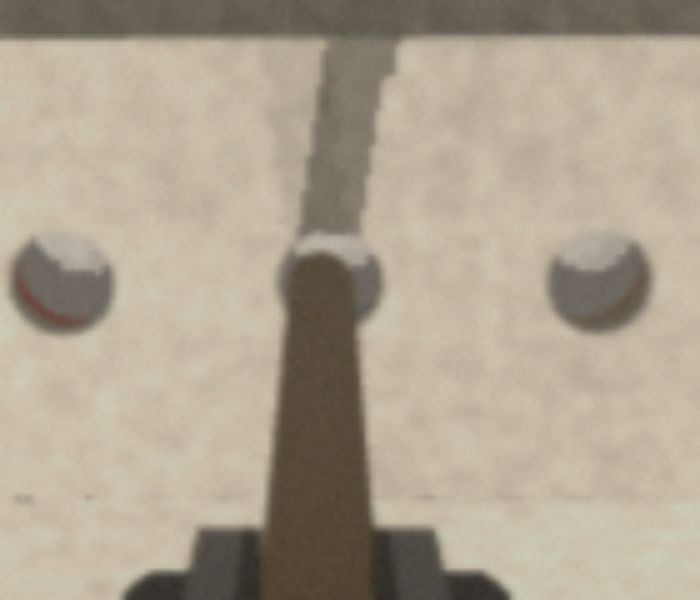

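>>> {"name": "apply_moves", "arguments": {"moves": "1 0.02 0 0 0 0 0; 1 0 0 0.05 0 0 0; 1 0 0 0.05 0 0 0; 1 0 0 0.05 0 0 0; 1 0 0 0 0 0 0; 1 0 0 0 0 0 0"}}

```text
t: 13.28
eef_pos: [0.5471, -0.053, 0.2707]
tool_rot: [0.173, 0.641, 0.722, 0.194]
contact_force: [-0.7, -0.0, -0.6]
gripper_width: 0.14
```

>>> {"name": "apply_moves", "arguments": {"moves": "1 0 0 0.015 0 0 0; 1 0 0 0.015 0 0 0; 1 0 0 0.015 0 0 0; 1 0 0 0 0 0 0"}}

```text
t: 13.62
eef_pos: [0.55, -0.0528, 0.2665]
tool_rot: [0.173, 0.641, 0.722, 0.195]
contact_force: [-0.1, -0.2, 0.1]
gripper_width: 0.145
```

>>> {"name": "apply_moves", "arguments": {"moves": "1 0 0 0.012 0 0 0; 1 0 0 0.012 0 0 0; 1 0 0 0 0 0 0"}}

```text
t: 13.87
eef_pos: [0.5514, -0.0526, 0.264]
tool_rot: [0.173, 0.641, 0.722, 0.195]
contact_force: [0.5, -0.2, -0.7]
gripper_width: 0.144
```

>>> {"name": "apply_moves", "arguments": {"moves": "1 0 0 0.01 0 0 0; 1 0 0 0.01 0 0 0; 1 0 0 0 0 0 0"}}

```text
t: 14.12
eef_pos: [0.5533, -0.0528, 0.2642]
tool_rot: [0.174, 0.641, 0.721, 0.196]
contact_force: [-12.7, -1.0, 15.9]
gripper_width: 0.14
```

>>> {"name": "apply_moves", "arguments": {"moves": "1 0 0 0.01 0 0 0; 1 0 0 0.01 0 0 0; 1 0 0 0 0 0 0"}}

```text
t: 14.37
eef_pos: [0.5556, -0.0528, 0.265]
tool_rot: [0.175, 0.641, 0.721, 0.197]
contact_force: [-23.4, -1.0, 33.9]
gripper_width: 0.144
```

>>> {"name": "apply_moves", "arguments": {"moves": "1 0 0 -0.05 0 0 0; 1 0 0 -0.1 0 0 0; 1 0 0 -0.15 0 0 0; 1 0 0 -0.08 0 0 0; 1 0.25 0 0 0 0 0; 1 0.25 0 0 0 0 0; 1 0 0 0 0 0 0; 1 0 0 0 0 0 0; 1 0 0 0 0 0 0"}}

```text
t: 15.12
eef_pos: [0.5239, 0.0042, 0.2994]
tool_rot: [0.173, 0.641, 0.722, 0.195]
contact_force: [0.4, -0.4, 0.1]
gripper_width: 0.142
```

Run:
```python
from h import *
tohole(2,gap=0)
o,p,R=state(); T=Tw(p,o['tool_rot'])
pic=imaging.read_camera('wrist'); save(pic,'w11'); b=pic['image'][120:240,190:330,::-1]
print(projw(T,p+R[:,2]*.157),projw(T,hole(2)[0]))
cv2.imwrite('pics/w11z.png',cv2.resize(b,None,fx=5,fy=5))
```

```text
TCP [0.52394447 0.00423552 0.29944137] delta tool/.12 [ 0.0032 -0.0175  0.1584] rot/4deg [ 0.049 -0.002  0.005] F [ 0.41295337 -0.39898905  0.1371839 ] axialF 0.06273160106362259 t 15.1167
[[252.87423058 178.2276149 ]] [[253.18863471 172.3603508 ]]
```

View pics/w11z.png

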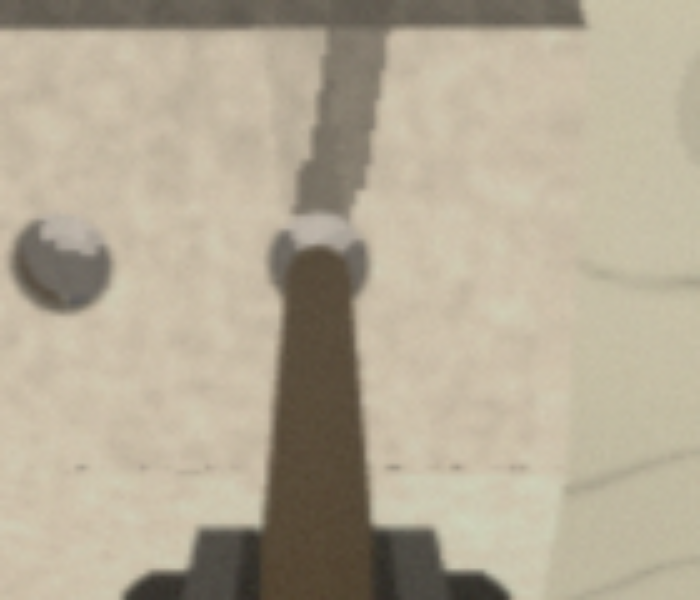

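>>> {"name": "apply_moves", "arguments": {"moves": "1 0.003 0 0 0 0 0; 1 0 0 0.1 0 0 0; 1 0 0 0.08 0 0 0; 1 0 0 0.05 0 0 0; 1 0 0 0.05 0 0 0; 1 0 0 0.02 0 0 0; 1 0 0 0 0 0 0; 1 0 0 0 0 0 0"}}

```text
t: 15.83
eef_pos: [0.5419, 0.007, 0.2683]
tool_rot: [0.173, 0.641, 0.722, 0.195]
contact_force: [-1.1, 0.5, -0.3]
gripper_width: 0.144
```

>>> {"name": "apply_moves", "arguments": {"moves": "1 0 0 0.015 0 0 0; 1 0 0 0.01 0 0 0; 1 0 0 0.01 0 0 0; 1 0 0 0 0 0 0"}}

```text
t: 16.17
eef_pos: [0.544, 0.0073, 0.2647]
tool_rot: [0.173, 0.641, 0.722, 0.195]
contact_force: [-0.3, -0.5, 0.4]
gripper_width: 0.142
```

>>> {"name": "apply_moves", "arguments": {"moves": "1 0 0 0.01 0 0 0; 1 0 0 0.01 0 0 0; 1 0 0 0 0 0 0"}}

```text
t: 16.42
eef_pos: [0.5453, 0.0074, 0.2627]
tool_rot: [0.173, 0.641, 0.722, 0.195]
contact_force: [-0.7, -0.3, 0.9]
gripper_width: 0.142
```

>>> {"name": "apply_moves", "arguments": {"moves": "1 0 0 0.015 0 0 0; 1 0 0 0.015 0 0 0; 1 0 0 0 0 0 0"}}

```text
t: 16.67
eef_pos: [0.5472, 0.0076, 0.2595]
tool_rot: [0.173, 0.641, 0.722, 0.195]
contact_force: [-0.8, 0.6, 2.1]
gripper_width: 0.142
```

>>> {"name": "apply_moves", "arguments": {"moves": "1 0 0 0.012 0 0 0; 1 0 0 0.012 0 0 0; 1 0 0 0 0 0 0"}}

```text
t: 16.92
eef_pos: [0.5486, 0.0078, 0.257]
tool_rot: [0.173, 0.641, 0.722, 0.195]
contact_force: [-0.2, 0.5, 1.9]
gripper_width: 0.145
```

>>> {"name": "apply_moves", "arguments": {"moves": "1 0 0 0.012 0 0 0; 1 0 0 0.012 0 0 0; 1 0 0 0 0 0 0"}}

```text
t: 17.17
eef_pos: [0.55, 0.008, 0.2545]
tool_rot: [0.173, 0.641, 0.722, 0.195]
contact_force: [-1.4, -0.6, 2.7]
gripper_width: 0.143
```

>>> {"name": "apply_moves", "arguments": {"moves": "1 0 0 0.012 0 0 0; 1 0 0 0.012 0 0 0; 1 0 0 0.012 0 0 0; 1 0 0 0 0 0 0; 1 0 0 0 0 0 0"}}

```text
t: 17.58
eef_pos: [0.5521, 0.0082, 0.2509]
tool_rot: [0.173, 0.641, 0.722, 0.195]
contact_force: [-2.7, -0.4, 4.0]
gripper_width: 0.147
```

Run:
```python
from h import *
tohole(2,gap=0)
c=imaging.read_camera('top'); save(c,'t12'); a=c['image'][60:240,140:390,::-1]
cv2.imwrite('pics/t12z.png',cv2.resize(a,None,fx=3.2,fy=3.2))
```

```text
TCP [0.55210594 0.00823046 0.25089173] delta tool/.12 [-0.0022 -0.0188 -0.3105] rot/4deg [ 0.051 -0.002  0.002] F [-2.69048802 -0.43243257  4.03874377] axialF -4.8589013756214285 t 17.5833
```

View pics/t12z.png

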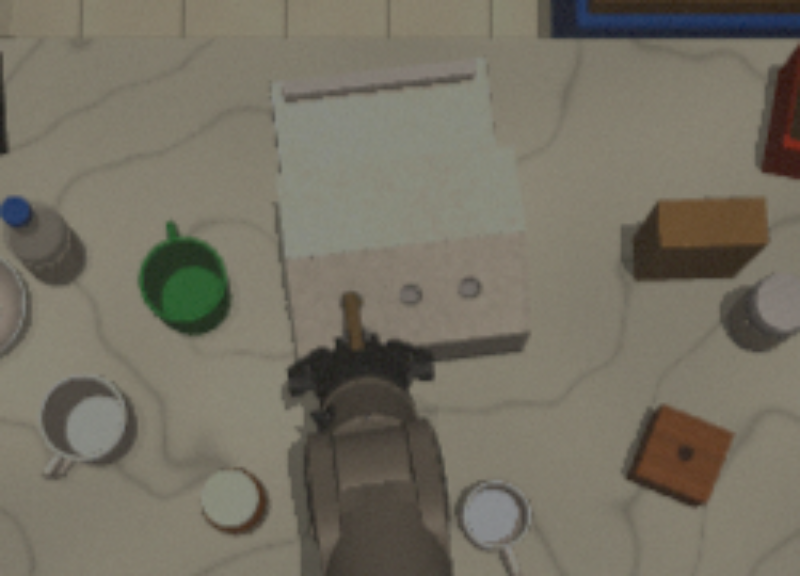

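>>> {"name": "apply_moves", "arguments": {"moves": "1 0 0 -0.1 0 0 0; 1 0 0 -0.2 0 0 0; 1 0 0 -0.25 0 0 0; 1 0 0 -0.25 0 0 0; 1 0 -0.05 -0.2 0 0 0; 1 0 0 -0.1 0 0 0; 1 0 0 0 0 0 0; 1 0 0 0 0 0 0"}}

```text
t: 18.3
eef_pos: [0.4809, -0.0002, 0.362]
tool_rot: [0.173, 0.641, 0.722, 0.195]
contact_force: [0.6, 0.4, -1.0]
gripper_width: 0.143
```

```bash
cat >> h.py <<'E'
PC=np.array([.498,.290]); HD=np.array([-.78,.62]); HD=HD/np.linalg.norm(HD)
def potpose(back=0,ang=32,s=-.024,zl=.012,L=.157,ty=-.0025):
    a=np.radians(ang); z=np.r_[-np.sin(a)*HD,-np.cos(a)]; x=np.array([HD[1],-HD[0],0]); Rt=np.c_[x,np.cross(z,x),z]
    low=np.r_[PC+HD*s,zl]-z*back; return low-Rt@[0,ty,L],Rt,low
def topot(**k):
    o,p,R=state(); t,Rt,low=potpose(**k); print('TCP',p,'tgt',t,'d world',t-p,'\n delta in cur tool/.12',np.round(R.T@(t-p)/.12,3),'in tgt tool',np.round(Rt.T@(t-p)/.12,3),'rot/4',np.round(Ro.from_matrix(R.T@Rt).as_rotvec(degrees=True)/4,3),'q',np.round(o['q'],2),'t',o['t'],'F',o['contact_force'])
E
python3 - <<'E'
from h import *
topot(back=.15)
o,p,R=state(); T=Tw(p,o['tool_rot'])
for c in ['side','top','wrist']:
    pic=imaging.read_camera(c); save(pic,c+'13')
t=p+R@[0,-.0025,.157]
print('tip pred',proj('side',t),proj('top',t),projw(T,t))
a=cv2.imread('pics/side13.png')[110:230,210:350];b=cv2.imread('pics/top13.png')[60:200,150:310]; c=cv2.imread('pics/wrist13.png')[120:260,180:320]
cv2.imwrite('pics/m13.png',np.vstack([np.hstack([cv2.resize(a,(400,343)),cv2.resize(b,(392,343))]),cv2.resize(c,(250,250))[:,:].copy() if 0 else np.hstack([cv2.resize(c,(250,250)),np.zeros((250,542,3),np.uint8)])]))
E
```

```text
TCP [ 4.80928884e-01 -2.38613659e-04  3.61956277e-01] tgt [0.39109367 0.37497683 0.27367556] d world [-0.08983521  0.37521544 -0.08828071] 
 delta in cur tool/.12 [ 3.193 -0.694  0.447] in tgt tool [ 1.982 -2.537 -0.718] rot/4 [-0.416 -5.849  9.685] q [-0.16 -0.24  0.02  2.18  0.03  0.68  1.53] t 18.3 F [ 0.56062221  0.43331404 -0.98972268]
tip pred [[270.79752718 165.92724397]] [[250.68893603 165.64268967]] [[252.87575872 176.01026753]]
```

View pics/m13.png

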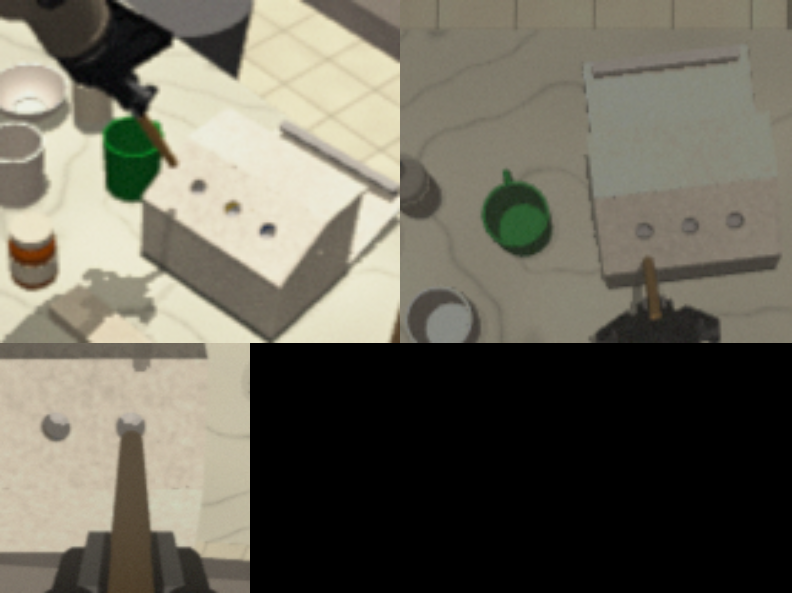

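>>> {"name": "apply_moves", "arguments": {"moves": "1 0 0 0 -0.035 -0.49 0.81; 1 0 0 0 -0.035 -0.49 0.81; 1 0 0 0 -0.035 -0.49 0.81; 1 0 0 0 -0.035 -0.49 0.81; 1 0 0 0 -0.035 -0.49 0.81; 1 0 0 0 -0.035 -0.49 0.81; 1 0 0 0 -0.035 -0.49 0.81; 1 0 0 0 -0.035 -0.49 0.81; 1 0 0 0 -0.035 -0.49 0.81; 1 0 0 0 -0.035 -0.49 0.81; 1 0 0 0 -0.035 -0.49 0.81; 1 0 0 0 -0.035 -0.46 0.78"}}

```text
t: 19.45
eef_pos: [0.481, -0.0, 0.3604]
tool_rot: [0.248, 0.866, 0.417, 0.118]
contact_force: [0.2, -0.3, -1.0]
gripper_width: 0.146
```

>>> {"name": "apply_moves", "arguments": {"moves": "1 0.18 -0.231 -0.103 0 0 0; 1 0.18 -0.231 -0.103 0 0 0; 1 0.18 -0.231 -0.103 0 0 0; 1 0.18 -0.231 -0.103 0 0 0; 1 0.18 -0.231 -0.103 0 0 0; 1 0.18 -0.231 -0.103 0 0 0; 1 0.18 -0.231 -0.103 0 0 0; 1 0.18 -0.231 -0.103 0 0 0; 1 0.18 -0.231 -0.103 0 0 0; 1 0.18 -0.231 -0.103 0 0 0; 1 0 0 0 0 0 0; 1 0 0 0 0 0 0"}}

```text
t: 20.45
eef_pos: [0.3788, 0.3581, 0.3172]
tool_rot: [0.247, 0.865, 0.42, 0.118]
contact_force: [-0.1, -0.3, 0.0]
gripper_width: 0.146
```

Run:
```python
from h import *
topot(back=.15)
```

```text
TCP [0.37883071 0.3581478  0.31721306] tgt [0.39109367 0.37497683 0.27367556] d world [ 0.01226296  0.01682903 -0.04353749] 
 delta in cur tool/.12 [ 0.175 -0.196  0.304] in tgt tool [ 0.173 -0.198  0.304] rot/4 [-0.056  0.019  0.084] q [-0.46  0.32 -0.9   1.82  0.74  1.46 -0.68] t 20.45 F [-0.06167844 -0.33420281  0.04824385]
```

Now to the 0.15 m standoff and look.

>>> {"name": "apply_moves", "arguments": {"moves": "1 0.175 -0.196 0 0 0 0; 1 0 0 0.2 0 0 0; 1 0 0 0.1 0 0 0; 1 0 0 0 0 0 0; 1 0 0 0 0 0 0"}}

```text
t: 20.87
eef_pos: [0.3933, 0.3709, 0.2765]
tool_rot: [0.249, 0.866, 0.417, 0.119]
contact_force: [-0.4, -0.3, -0.5]
gripper_width: 0.144
```

Run:
```python
from h import *
topot(back=.15)
o,p,R=state(); T=Tw(p,o['tool_rot'])
for c in ['side','top','wrist']:
    pic=imaging.read_camera(c); save(pic,c+'14')
t=p+R@[0,-.0025,.157]
print('tip pred',t,proj('side',t),proj('top',t),projw(T,t))
th=np.linspace(0,6.28,60)
rim=np.c_[PC[0]+.046*np.cos(th),PC[1]+.046*np.sin(th),0*th+.1]
a=cv2.imread('pics/side14.png');b=cv2.imread('pics/top14.png');c=cv2.imread('pics/wrist14.png')
z=lambda im,pts,r,f:0
def ov(im,pts,x0,y0,w,h,f):
    z=cv2.resize(im[y0:y0+h,x0:x0+w],None,fx=f,fy=f,interpolation=cv2.INTER_CUBIC)
    for q in pts: cv2.circle(z,(int((q[0]-x0+.5)*f),int((q[1]-y0+.5)*f)),1,(0,0,255),-1)
    return z
A=ov(a,proj('side',rim),190,120,90,75,4);B=ov(b,proj('top',rim),130,145,110,75,4);Cc=ov(c,projw(T,rim),130,60,260,180,2)
im=np.zeros((300+360,800,3),np.uint8); im[:300,:360]=A; im[:300,360:800]=B[:300,:440]; im[300:,:520]=Cc
cv2.imwrite('pics/m14.png',cv2.resize(im,None,fx=.9,fy=.9))
```

```text
TCP [0.39333044 0.37093663 0.2764938 ] tgt [0.39109367 0.37497683 0.27367556] d world [-0.00223677  0.0040402  -0.00281824] 
 delta in cur tool/.12 [ 0.015 -0.043  0.001] in tgt tool [ 0.015 -0.043  0.001] rot/4 [ 0.013  0.05  -0.019] q [-0.49  0.4  -0.88  1.83  0.8   1.44 -0.75] t 20.8667 F [-0.4016057  -0.2754576  -0.50386428]
tip pred [0.45655993 0.31998499 0.14210179] [[201.29819037 151.76831082]] [[152.97410745 201.59618439]] [[252.87575872 176.01026753]]
```

View pics/m14.png

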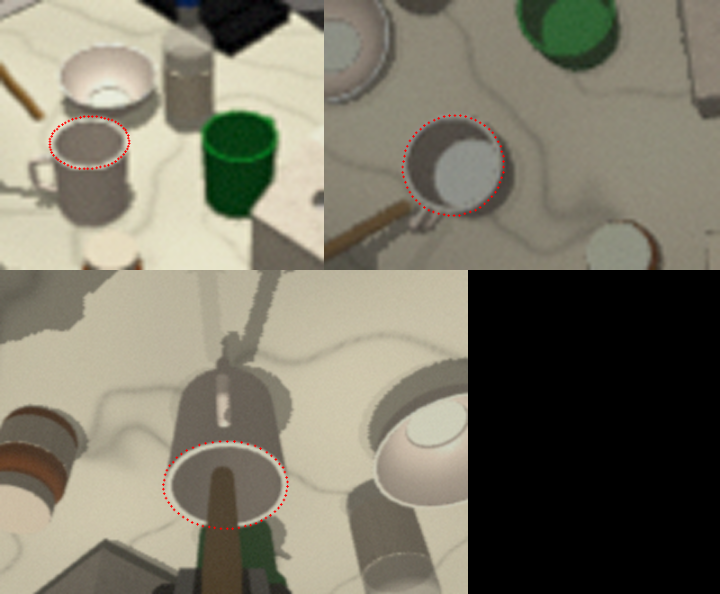

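Run:
```python
from h import *
topot(back=.15,ang=28)
```

```text
TCP [0.39265955 0.37289188 0.27799681] tgt [0.40568917 0.36337528 0.28423859] d world [ 0.01302962 -0.0095166   0.00624178] 
 delta in cur tool/.12 [0.006 0.141 0.027] in tgt tool [0.005 0.143 0.017] rot/4 [ 1.001 -0.011 -0.02 ] q [-0.49  0.4  -0.88  1.83  0.8   1.43 -0.75] t 21.0167 F [-0.56242462 -0.20777702  0.47327105]
```

>>> {"name": "apply_moves", "arguments": {"moves": "1 0.006 0.141 0 0 0 0; 1 0 0 0 0.5 0 0; 1 0 0 0 0.5 0 0; 1 0 0 0 0 0 0; 1 0 0 0 0 0 0; 1 0 0 0 0 0 0; 1 0 0 0 0 0 0"}}

```text
t: 21.6
eef_pos: [0.4037, 0.3648, 0.2858]
tool_rot: [0.218, 0.874, 0.422, 0.105]
contact_force: [-0.5, 0.4, -0.2]
gripper_width: 0.147
```

Run:
```python
from h import *
topot(back=.15,ang=28)
```

```text
TCP [0.40369215 0.36481687 0.28584371] tgt [0.40568917 0.36337528 0.28423859] d world [ 0.00199702 -0.00144159 -0.00160512] 
 delta in cur tool/.12 [0.001 0.012 0.021] in tgt tool [0.001 0.012 0.021] rot/4 [ 0.006 -0.     0.012] q [-0.41  0.37 -0.89  1.81  0.75  1.39 -0.66] t 21.6 F [-0.45735532  0.4212399  -0.23653162]
```

>>> {"name": "apply_moves", "arguments": {"moves": "1 0 0.012 0.02 0 0 0; 1 0 0 0.15 0 0 0; 1 0 0 0.15 0 0 0; 1 0 0 0.15 0 0 0; 1 0 0 0.15 0 0 0; 1 0 0 0.15 0 0 0; 1 0 0 0.1 0 0 0; 1 0 0 0 0 0 0; 1 0 0 0 0 0 0"}}

```text
t: 22.35
eef_pos: [0.4433, 0.3332, 0.194]
tool_rot: [0.218, 0.874, 0.422, 0.104]
contact_force: [-0.6, 0.2, -0.2]
gripper_width: 0.147
```

Run:
```python
from h import *
topot(back=0,ang=28)
pic=imaging.read_camera('wrist'); save(pic,'w15'); a=imaging.read_camera('side'); save(a,'s15')
A=cv2.resize(a['image'][110:200,170:280,::-1],(440,360)); B=cv2.resize(pic['image'][60:240,160:340,::-1],(360,360)); cv2.imwrite('pics/m15.png',np.hstack([A,B]))
```

```text
TCP [0.44329636 0.3331853  0.19400497] tgt [0.46081616 0.31955639 0.15179645] d world [ 0.0175198  -0.01362891 -0.04220852] 
 delta in cur tool/.12 [ 0.002 -0.002  0.397] in tgt tool [ 0.002 -0.002  0.397] rot/4 [-0.004  0.018  0.007] q [-0.38  0.47 -0.83  1.92  0.87  1.23 -0.73] t 22.35 F [-0.56527453  0.21192222 -0.24535168]
```

View pics/m15.png

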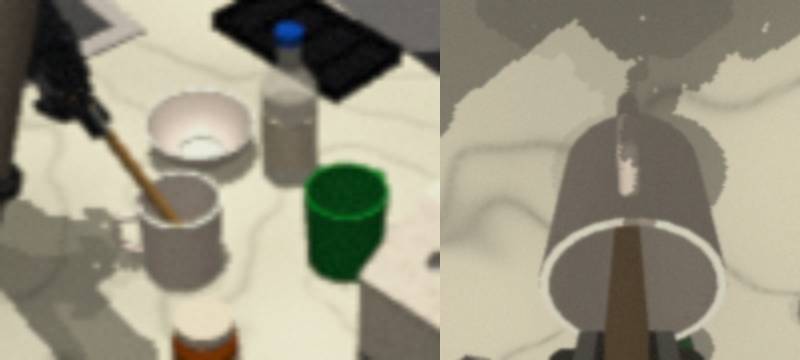

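>>> {"name": "apply_moves", "arguments": {"moves": "1 0 0 0.08 0 0 0; 1 0 0 0.08 0 0 0; 1 0 0 0.08 0 0 0; 1 0 0 0.04 0 0 0; 1 0 0 0 0 0 0; 1 0 0 0 0 0 0"}}

```text
t: 22.95
eef_pos: [0.4558, 0.323, 0.1641]
tool_rot: [0.218, 0.874, 0.422, 0.104]
contact_force: [-0.0, 0.3, -0.1]
gripper_width: 0.143
```

>>> {"name": "apply_moves", "arguments": {"moves": "1 0 0 0.03 0 0 0; 1 0 0 0.03 0 0 0; 1 0 0 0 0 0 0; 1 0 0 0 0 0 0"}}

```text
t: 23.28
eef_pos: [0.4585, 0.3212, 0.1581]
tool_rot: [0.218, 0.874, 0.422, 0.105]
contact_force: [1.6, -0.3, -1.0]
gripper_width: 0.141
```

Run:
```python
from h import *
topot(back=0,ang=28)
pic=imaging.read_camera('top'); save(pic,'t16'); a=imaging.read_camera('side'); save(a,'s16')
A=cv2.resize(a['image'][110:200,170:280,::-1],(440,360)); B=cv2.resize(pic['image'][150:240,110:200,::-1],(360,360)); cv2.imwrite('pics/m16.png',np.hstack([A,B]))
```

```text
TCP [0.45851603 0.32117037 0.15813271] tgt [0.46081616 0.31955639 0.15179645] d world [ 0.00230013 -0.00161398 -0.00633626] 
 delta in cur tool/.12 [ 0.001 -0.004  0.058] in tgt tool [ 0.001 -0.004  0.058] rot/4 [-0.001  0.01  -0.001] q [-0.38  0.51 -0.8   1.95  0.93  1.18 -0.76] t 23.2833 F [ 1.57338848 -0.32188684 -1.04679029]
```

View pics/m16.png

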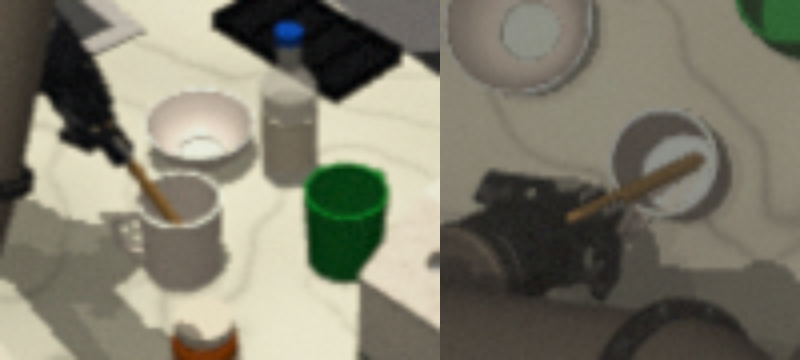

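>>> {"name": "apply_moves", "arguments": {"moves": "1 0 0 0.02 0 0 0; 1 0 0 0.02 0 0 0; 1 0 0 0 0 0 0; 1 0 0 0 0 0 0", "force": 20}}

```text
t: 23.72
eef_pos: [0.4603, 0.3196, 0.1538]
tool_rot: [0.218, 0.874, 0.422, 0.105]
contact_force: [-0.1, 0.5, 0.5]
gripper_width: 0.143
```

>>> {"name": "apply_moves", "arguments": {"moves": "0.6 0 0 0 0 0 0; 0.5 0 0 0 0 0 0; 0.4 0 0 0 0 0 0; 0.3 0 0 0 0 0 0; 0.2 0 0 0 0 0 0; 0 0 0 0 0 0 0; 0 0 0 0 0 0 0; 0 0 0 0 0 0 0"}}

```text
t: 24.38
eef_pos: [0.4603, 0.3198, 0.154]
tool_rot: [0.218, 0.874, 0.422, 0.105]
contact_force: [-0.9, 1.1, -0.0]
gripper_width: 0.502
```

Run:
```python
from h import *
topot(back=0,ang=28)
pic=imaging.read_camera('top'); save(pic,'t17'); a=imaging.read_camera('side'); save(a,'s17')
A=cv2.resize(a['image'][110:200,170:280,::-1],(440,360)); B=cv2.resize(pic['image'][150:240,110:200,::-1],(360,360)); cv2.imwrite('pics/m17.png',np.hstack([A,B]))
```

```text
TCP [0.46028191 0.3198273  0.15400582] tgt [0.46081616 0.31955639 0.15179645] d world [ 0.00053425 -0.00027092 -0.00220937] 
 delta in cur tool/.12 [ 0.001 -0.004  0.019] in tgt tool [ 0.001 -0.004  0.019] rot/4 [-0.     0.007 -0.001] q [-0.38  0.52 -0.8   1.95  0.94  1.17 -0.77] t 24.3833 F [-0.93162435  1.11523896 -0.02806981]
```

View pics/m17.png

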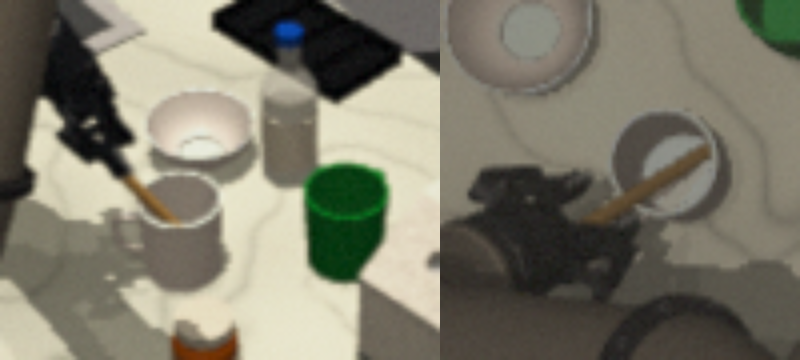

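>>> {"name": "apply_moves", "arguments": {"moves": "-0.3 0 0 0 0 0 0; -0.5 0 0 0 0 0 0; -0.5 0 0 -0.05 0 0 0; -0.5 0 0 -0.1 0 0 0; -0.5 0 0 -0.15 0 0 0; -0.5 0 0 -0.2 0 0 0; -0.5 0 0 -0.2 0 0 0; -0.5 0 0 -0.2 0 0 0; -0.5 0 0 -0.2 0 0 0; -0.5 0 0 0 0 0 0; -0.5 0 0 0 0 0 0"}}

```text
t: 25.4
eef_pos: [0.411, 0.3602, 0.2727]
tool_rot: [0.217, 0.874, 0.422, 0.107]
contact_force: [0.5, -0.4, -1.3]
gripper_width: 0.747
```

Run:
```python
from h import *
o=bot.get_obs(); print(o['eef_pos'],o['contact_force'],o['t'])
pic=imaging.read_camera('top'); save(pic,'t18'); a=imaging.read_camera('side'); save(a,'s18'); w=imaging.read_camera('wrist'); save(w,'w18')
A=cv2.resize(a['image'][100:280,190:390,::-1],(400,360)); B=cv2.resize(pic['image'][70:245,100:275,::-1],(360,360)); cv2.imwrite('pics/m18.png',np.hstack([A,B]))
for n in ['rod_high','rod_low']: print(n,[(x['location'],x['score']) for x in nets.spot_point(pic,n)[:2]],[(x['location'],x['score']) for x in nets.spot_point(a,n)[:2]])
```

```text
[0.41103638 0.36019383 0.27268035] [ 0.48800904 -0.36561585 -1.26726352] 25.4
rod_high [([141.8, 212.7], 0.59)] [([192.9, 143.4], 0.43)]
rod_low [([175.4, 184.9], 0.53)] []
```

View pics/m18.png

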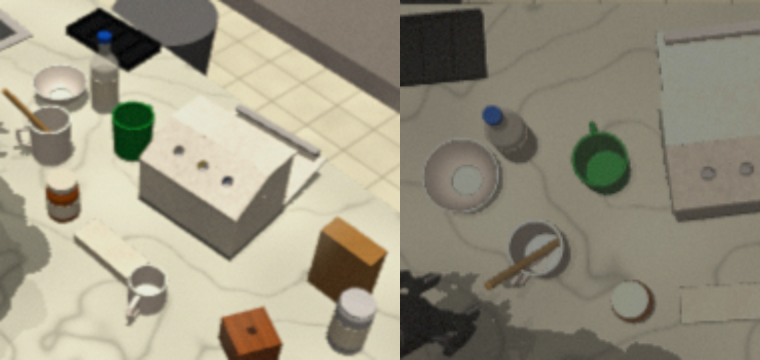

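View pics/w18.png

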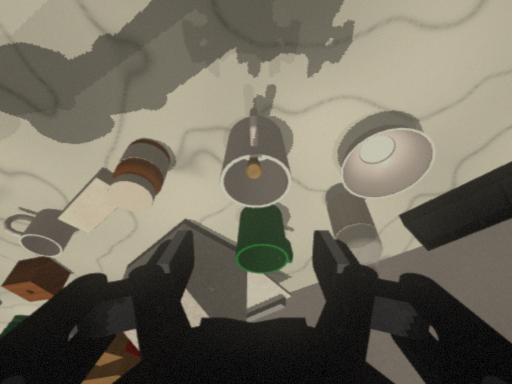

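Run:
```python
from h import *
a=cv2.imread('pics/side18.png') if 0 else None
hi_t=(100+488/2.057,70+287/2.057); hi_s=(190+6/2,100+93/2)
g=lambda P:np.r_[(proj('top',P)-hi_t).ravel(),(proj('side',P)-hi_s).ravel()]
s=least_squares(g,[.43,.35,.18]); P=s.x; print('high',P,s.fun)
# low given len .21 from high, on top ray
lo=onz('top',(100+556/2.057,70+242/2.057),.01); print('low',lo); v=P-lo; print(np.linalg.norm(v),'az',np.degrees(np.arctan2(v[1],v[0])),'lean',np.degrees(np.arccos(v[2]/np.linalg.norm(v))),'handle az',np.degrees(np.arctan2(HD[1],HD[0])))
im=cv2.imread('pics/t18.png')[160:235,110:200]; im0=cv2.imread('pics/top0.png')[160:235,110:200]
cv2.imwrite('pics/p18.png',np.hstack([cv2.resize(x,None,fx=4.4,fy=4.4,interpolation=cv2.INTER_CUBIC) for x in (im0,im)]))
```

```text
high [ 0.31512845 -0.13462436  0.55725982] [-24.73163857  35.09727482  51.13511947  -5.66186854]
low [ 0.5214016  -0.40376363  0.01      ]
0.6437995619643848 az 127.46720040958557 lean 31.783228989311226 handle az 141.51980175165698
```

View pics/p18.png

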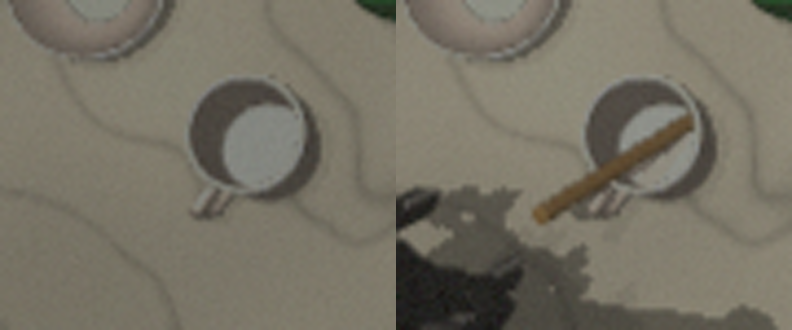

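Run:
```python
from h import *
hi_t=(142.7,208.4); hi_s=(193,146)
g=lambda P:np.r_[(proj('top',P)-hi_t).ravel(),(proj('side',P)-hi_s).ravel()]
s=least_squares(g,[.43,.35,.18]); P=s.x; print('high',P,s.fun)
for P in (P,onz('top',hi_t,.185)):
  for z in (.01,.02):
    lo=onz('top',(176.4,188.4),z); v=P-lo; print('low',lo,np.linalg.norm(v),'az',np.degrees(np.arctan2(v[1],v[0])),'lean',np.degrees(np.arccos(v[2]/np.linalg.norm(v))))
# handle azimuth refit: tip of handle in wrist & top
print('handle az top z=.05,.083:',[np.degrees(np.arctan2(*( (onz('top',(110+207/4.4,160+207/4.4),z)[:2]-PC)[::-1]))) for z in (.05,.07,.083)])
print('wrist',[np.degrees(np.arctan2(*((onzw(T1(),(281,124),z)[:2]-PC)[::-1]))) for z in (.05,.07,.083)])
```

```text
high [0.43308112 0.34446276 0.16924257] [ 0.17906362 -0.27383833 -0.42997102  0.0204993 ]
low [0.51748296 0.27038518 0.01      ] 0.1948572682689976 az 138.72730904090514 lean 35.19186326582124
low [0.51608498 0.26858955 0.02      ] 0.18686821389400918 az 137.5697990609884 lean 36.99848126725495
low [0.51748296 0.27038518 0.01      ] 0.20770061474849794 az 140.85357418643574 lean 32.588672912616026
low [0.51608498 0.26858955 0.02      ] 0.19938850911958733 az 139.68899593550606 lean 34.15414710956127
handle az top z=.05,.083: [np.float64(143.4733061468342), np.float64(147.91249135373073), np.float64(150.85500748297298)]
wrist [np.float64(140.05089412723976), np.float64(141.62489563530434), np.float64(142.66977547055887)]
```

>>> {"name": "apply_moves", "arguments": {"moves": "-0.5 0 0 -0.2 0 0 0; -0.5 0 0 -0.2 0 0 0; -0.5 0 0 0 0 0 0; -0.5 0 0 0 0 0 0; -0.5 0 0 0 0 0 0; -0.5 0 0 0 0 0 0"}}

```text
t: 26.25
eef_pos: [0.3945, 0.3715, 0.3118]
tool_rot: [0.219, 0.874, 0.421, 0.104]
contact_force: [0.3, 0.1, 0.4]
gripper_width: 0.755
```

Run:
```python
from h import *
pic=imaging.read_camera('top'); save(pic,'t19')
a=cv2.imread('pics/top0.png').astype(int);b=cv2.imread('pics/t19.png').astype(int)
cv2.imwrite('pics/m19.png',np.hstack([x[60:300,80:450].astype(np.uint8) for x in (a,b)]))
```

```text
(no output)
```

View pics/m19.png

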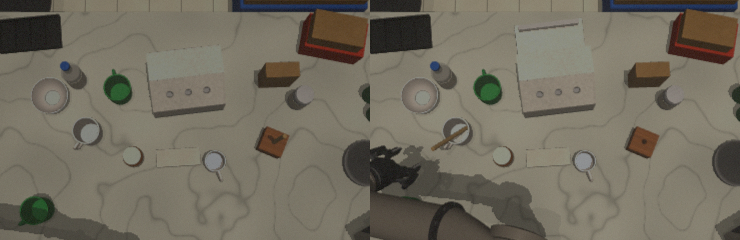

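Run:
```python
from h import *
pic=imaging.read_camera('side'); save(pic,'s19'); print(onz('top',(117,270),.05))
```

```text
[0.23879373 0.45267646 0.05      ]
```

View pics/s19.png

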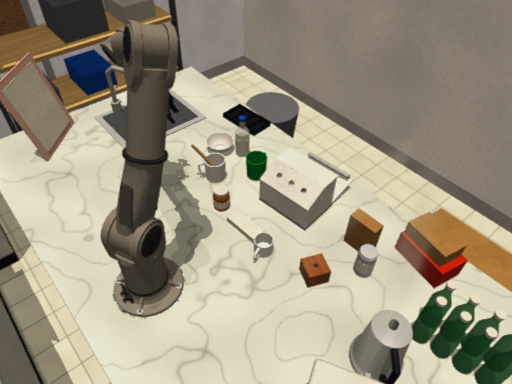

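Run:
```python
from h import *
print(bot.hand_in())
```

```text
the job is handed in; nothing more can be done
None
```

The flap is open, the rod is in the white pot leaning over the handle side, and I handed the job in at about 26 s of robot time.

- **Finding the catch:** I drew the rod from its block and tried hole0 and hole1 first. Both were rigid, and the push rose to about 41 N along the rod before I backed out. The rod stayed in the grip but shifted by roughly 1° in it. hole2 gave way at about 2–5 N over about 13 mm, and the camera then showed the flap down.
- **Placing the rod:** I lowered it into the pot at 28° and let it go. It settled at roughly 33–35° from vertical, pointing within a few degrees of the handle (about 140° against 140–150°).
- **Last checks:** The gripper was clear, about 0.1 m above the rod. The flap was open. In the before and after top views, the pot and the listed things had not visibly moved.
- **Not confirmed:** One green look-alike pot on the robot's left was hidden behind the arm in the last pictures, so I could not see it. I saw no sign of contact, and the arm passed well above it.
- **Measurements that differed:** Triangulating the rod's upper end from the top and side cameras gave a rod about 15 mm too short (195 mm instead of 210 mm). The lean range above comes from that and from a second estimate that assumed the height of the upper end.

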